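# Canteen turner onto its raised rest

### The job

Take the serving turner, the utensil on the orange tray with the broad flat slotted blade, and lay it flat across both bars of the raised steel utensil rest, square to the bars, between their horned ends and with its mid-length over the middle of the rest (either end forward). Let go of it there and leave the spoon and the fork lying where they are on the tray.

Things in the scene. Friction and masses are not known exactly. Their poses are not given: they have to be found in the camera images.
- turner_mid (a point): Turner's centre: mid-length, half-way up its grip, 8 mm over its flat underside; it balances here within 10 mm. 300 mm long, 0.16 kg, lies flat. x from handle to blade, y across, z up. Black grip 20 wide, 16 thick, x -150 to +20 mm (grip it here, across y); steel shaft 12 wide, 8 thick, to +80; flat slotted blade 72 wide, 4 thick, to +150. One common underside.
- rest_mid (a point): Middle of the fixed steel rest, between its two bars at the height of their top edges, 70 mm above the table. x across the bars (as a utensil lies), y along them, z up. Bars: upright plates 6 mm thick, 80 mm long at x = -45 and +45 mm, open between; horns at their ends rise 14 mm, 64 mm free between them. Base plate 130 x 84 x 6 mm.
- spoon_mid (a point): Centre of the serving spoon (bystander): origin, axes and grip as on the turner, but a round bowl 62 mm across, 18 mm deep at its end. Lies on the tray, roughly parallel to its neighbours and about 100 mm from them.
- fork_mid (a point): Centre of the serving fork (bystander): origin, axes and grip as on the turner, but two prongs 44 mm across at its end. Lies on the same fixed orange tray (floor 4 mm, rim 10 mm above the table), about 100 mm from its neighbour.
Things that resemble listed ones, but are neither listed nor needed, are in the scene too. What is shaped like the part that bears rest_mid but purple or yellow is not meant.

How it is judged:
At the end, for the whole second after the job is handed in: The turner lies at rest, slotted face up and level (within 0.1 rad) on the top edges of both bars of the rest (its centre 3 to 14 mm above them), its centre within 28 mm horizontally of the middle of the rest and its length within 0.22 rad of square to the bars, either way round, released (horizontal distance between turner_mid and rest_mid below 0.028 m and angle between the x axis of turner_mid and the x axis of rest_mid, either way round below 0.22 rad and z of turner_mid in the frame of rest_mid between 0.003 and 0.014 m and angle between turner_mid's own z axis and vertical below 0.1 rad and linear speed of turner below 0.02 m/s); the robot touches nothing.
It fails at once if the spoon is shifted by more than 30 mm (distance of spoon_mid from where it was at the start of the episode above 0.03 m).
It fails at once if the fork is shifted by more than 30 mm (distance of fork_mid from where it was at the start of the episode above 0.03 m).
It also fails if it takes over 38 s, if anything falls off the work surface, if the arm or the gripper's body presses on something with over 40 N, if the wrist force passes 120 N, or if a joint passes its speed limit or range.

### The arm

A 6-joint arm with a two-finger parallel gripper is mounted at the origin on the work surface. World frame = base frame: x ahead of the robot, y to its left, z up, the work surface at z = 0. Lengths are in m, angles in rad, forces in N, time in s.
With the tool pointing down it reaches from about 0.375 to 0.825 m from the base axis. Payload 5.5 kg.
Tool frame: the origin (TCP) lies at the very end of the fingers, on their centre line; the grasp point (between the pads) lies behind it (r.tcp_to_grasp is the z of the grasp point in the tool frame, in m); z points along the fingers, y is the direction in which the jaws open and shut (so a half turn about z gives the same grasp; the last joint's range is limited). The gripper opens to 85 mm and grips with 20 to 120 N. Pads are 22 mm wide; open, the fingers measure 114 mm over their backs; the gripper's body (76 mm by 85 mm) begins 54 mm behind the grasp point. The pads swing forward as they close: fully open they stand 13 mm farther back than shut.
Start: joints at [-1.137, 0.314, -0.047, 1.21, 0, 1.571], TCP at [0.252, -0.544, 0.231] pointing down, gripper open.
Joint ranges: [-2.67, 2.67], [-0.69, 1.73], [-1.03, 1.25], [-2.08, 2.16], [-1.42, 1.45], [-3.14, 3.14]. Speed limits (rad/s): [2.39, 2.39, 3.01, 3.14, 3.14, 3.14].

### API

Orientations are given as a rotation vector (axis times angle).
In Python, from rig import telemetry, snapshot, job, silhouettes, pinpoint, r gives the robot as it stands. The module is installed in compiled form; this text tells all that it offers.
- The arm moves only by the tool apply_moves, never from a script. Its argument "increments" is a list of rows, each an object of numbers: "dx", "dy", "dz": the shift along the tool's x, y, z each as a share of 0.05 m, from -1 to 1; "wx", "wy", "wz": the turn, a rotation vector about the tool's x, y, z each as a share of 0.12 rad, from -1 to 1; "fingers": the opening, from 0 (shut) to 1 (fully open). In form: [{"dx": .., "dy": .., "dz": .., "wx": .., "wy": .., "wz": .., "fingers": ..}, ...]. A call has 1 to 10 rows; each row shifts and turns the pose as measured when the row begins, along the tool's axes as they then stand; what a row does not reach is not made up. A row lasts 1/10 s, in which the tool goes at most 50 mm and 8.59 degrees, less where a joint would pass 70% of its speed; a pose out of reach is approached as far as the arm can. A call with a number of a shift or a turn outside -1 to 1 is refused whole. A call with a gripper value outside its range is refused whole. The fingers move at their own pace and stop on an object; "newtons" is the grip in N (left out, the last holds). Time passes only in rows, so rows that do not move let the fingers close. It gives the time, the measured TCP pose, the force and the opening at its end, in the units of the state.
- telemetry.observe(): the state, without advancing time (a new reading comes with each control period).
- snapshot(name): name is "side" or "top" or "wrist"; returns a dict with "frame" (384x512x3 uint8, blue, green, red), "depth" (384x512 float32, m along the optical axis (not along the pixel's ray), 0 where there is no reading), "fx", "fy", "cx", "cy" (pixels), "k1" (the pictures are not rectified: a ray, as slopes to the right and down, at radius r is drawn at 1 + k1 r^2 times it, then the intrinsics apply), "R" (3x3) and "t" (3): a world point X has camera coordinates R X + t. Camera axes: x right, y down, z forward; pixel columns grow to the right and rows downward; lengths in m; the calibration is good to about 2 mm. A picture is of the moment at which its call begins.
- job.finish_job(): hands the job in, once; it reports no verdict.
Trained networks look in the newest picture that a camera, given by its name, has taken for a name from the list of things; names that differ only in an ending like _2 or _b are one class to them, and where a whole thing is asked for, a point or a joint stands for the part that bears it (a point fixed in the world has none). Each returns a list of dicts, best first, with "confidence" (0 to 1); they miss things now and then, are a little off and sometimes report something else, mostly with a low value. They report only what shows in the picture. A call takes as long as a camera call. They do not tell look-alikes from the thing itself.
- silhouettes(camera, name): "mask" (384x512 bool, what is visible of it).
- pinpoint(camera, name): "point" ([x, y, z] in m, in the coordinates of the camera as it stood for that picture, good to about 4 mm: a listed point, or the origin of a listed thing).
The state is a dict: "clock": time; "joints": joint angles; "joint_vel": joint speeds; "effort": joint torques, N m; "position": TCP position; "ee_rot": TCP orientation; "wrist_force": force on the tool from outside, world axes, zero at the start; "torque": the same for the moment, N m; "finger_gap": finger opening in m.
Only numpy, scipy, OpenCV 4.12 (cv2) and the standard library are available. Lean on these libraries where they do the work, as an engineer would, in place of code of your own. Each camera call takes 0.05 s, during which the arm holds its last target. There are 200 camera calls.

## Working session

There is one attempt and no reset: what is moved stays moved. The work goes in short steps, Python scripts to look and compute and a tool call to move; the robot and the scene stay as the last step left them, time stands still between calls to the robot, and variables do not carry over. Pictures are saved under pics/ and viewed, about 8 in all and at most 12, crops included, and the job is handed in when it is done.

Besides the shell and the picture viewer there is one more tool, called after "Emit:" in YAML: its name, and indented under it one key for each argument. apply_moves: Moves the arm, as the interface text tells. Shift numbers are shares of 0.05 m and turn numbers shares of 0.12 rad, none past 1 either way. Its arguments: {"type":"object","properties":{"increments":{"type":"array","items":{"type":"object","properties":{"dx":{"type":"number"},"dy":{"type":"number"},"dz":{"type":"number"},"wx":{"type":"number"},"wy":{"type":"number"},"wz":{"type":"number"},"fingers":{"type":"number"}}}},"newtons":{"type":"number"}},"required":["increments"]}

```bash
mkdir -p pics; cat > h.py <<'E'
import numpy as np, cv2
from rig import telemetry, snapshot, job, silhouettes, pinpoint, r
def world(s,p): return s["R"].T@(np.array(p)-s["t"])
def pix2w(s,u,v,z=None):
    x,y=(u-s["cx"])/s["fx"],(v-s["cy"])/s["fy"]
    a,b=x,y
    for _ in range(20):
        k=1+s["k1"]*(a*a+b*b); a,b=x/k,y/k
    d=np.array([a,b,1.]); C=-s["R"].T@s["t"]; D=s["R"].T@d
    if z is None: return C+D*s["depth"][int(v),int(u)]
    return C+D*(z-C[2])/D[2]
E
python3 - <<'E'
from h import *
np.set_printoptions(precision=3,suppress=True)
o=telemetry.observe(); print({k:np.round(v,3) for k,v in o.items()}, r.tcp_to_grasp)
ims=[]
for c in ("top","side"):
    s=snapshot(c); cv2.imwrite(f"pics/{c}0.png",s["frame"])
    print(c,"C",-s["R"].T@s["t"])
    for n in ("turner_mid","rest_mid","spoon_mid","fork_mid"):
        for d in pinpoint(c,n)[:4]: print(n,round(d["confidence"],2),world(s,d["point"]))
        if c=="top":
          for d in silhouettes(c,n)[:3]:
            m=np.argwhere(d["mask"]); print("  mask",round(d["confidence"],2),len(m),m.mean(0)[::-1],m.min(0)[::-1],m.max(0)[::-1])
E
```

```text
{'clock': np.float64(0.0), 'joints': array([-1.137,  0.314, -0.048,  1.21 ,  0.   ,  1.571]), 'joint_vel': array([ 0.001,  0.   , -0.   , -0.001,  0.   , -0.   ]), 'effort': array([ -0.001, -53.959,  33.976,   0.019,  -0.   ,   0.   ]), 'position': array([ 0.252, -0.544,  0.23 ]), 'ee_rot': array([-3.066, -0.676,  0.001]), 'wrist_force': array([-0.356,  0.085, -0.596]), 'torque': array([ 0.04 ,  0.027, -0.031]), 'finger_gap': np.float64(0.085)} -0.0187
top C [ 0.342 -0.043  1.382]
turner_mid 0.7 [0.534 0.247 0.013]
  mask 0.9 1034 [148.359 146.546] [131 110] [164 208]
rest_mid 0.92 [ 0.321 -0.307  0.069]
rest_mid 0.91 [ 0.465 -0.108  0.073]
rest_mid 0.74 [ 0.589 -0.277  0.074]
rest_mid 0.7 [ 0.546 -0.439  0.07 ]
  mask 0.76 1256 [379.442 148.208] [363 126] [401 171]
  mask 0.68 1218 [271.824 178.742] [251 155] [293 203]
  mask 0.68 1178 [338.141 222.413] [325 200] [356 244]
spoon_mid 0.6 [0.56  0.153 0.01 ]
  mask 0.79 756 [183.054 140.542] [166 102] [198 195]
fork_mid 0.65 [0.517 0.356 0.011]
  mask 0.82 679 [117.701 166.374] [103 117] [128 214]
side C [-0.194  0.639  0.571]
turner_mid 0.67 [0.535 0.253 0.01 ]
rest_mid 0.63 [ 0.544 -0.441  0.075]
rest_mid 0.62 [ 0.461 -0.104  0.072]
rest_mid 0.57 [ 0.584 -0.273  0.07 ]
spoon_mid 0.87 [0.564 0.15  0.01 ]
fork_mid 0.57 [0.515 0.356 0.008]
```

```bash
python3 -c "
import cv2
a=cv2.imread('pics/top0.png')[80:280,80:440]
cv2.imwrite('pics/top0c.png',cv2.resize(a,None,fx=2.2,fy=2.2,interpolation=2))"
```

```text
(no output)
```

View pics/top0c.png

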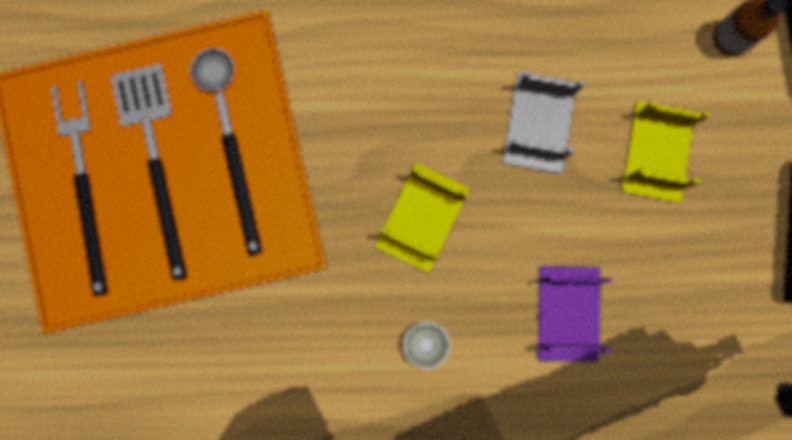

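The steel (grey) rest is at crop (541,122), which is full-frame (326,135), so it matches the detection at (0.587,-0.275). The purple and yellow ones are decoys. The turner is the middle utensil on the tray, with its blade up at crop (140,95) and its handle end at (178,272).

```bash
cat > m.py <<'E'
from h import *
np.set_printoptions(precision=4,suppress=True)
def restmeas(s,c=(0.587,-0.275)):
    P=np.array([np.r_[pix2w(s,u,v),0] for v in range(0,384) for u in range(0,512) if s["depth"][v,u]>0])[:,:3]
    return P
def axis(P):
    m=P.mean(0);w,V=np.linalg.eigh(np.cov((P-m).T)); return V[:,-1]
E
python3 - <<'E'
from m import *
s=snapshot("top")
d=silhouettes("top","turner_mid")[0]
P=np.array([pix2w(s,u,v,0.012)[:2] for v,u in np.argwhere(d["mask"])])
a=axis(P); a*=np.sign(a[0]); t=(P-P.mean(0))@a
print("turner heading",np.arctan2(a[1],a[0]),"mid",P.mean(0)+a*(t.min()+t.max())/2,"len",np.ptp(t))
# handle only (dark)
f=s["frame"].astype(int); dk=d["mask"]&(f.max(2)<70); H=np.array([pix2w(s,u,v,0.02)[:2] for v,u in np.argwhere(dk)])
a=axis(H);a*=np.sign(a[0]);t=(H-H.mean(0))@a; print("handle heading",np.arctan2(a[1],a[0]),"ends",H.mean(0)+a*t.min(),H.mean(0)+a*t.max())
P=restmeas(s)
q=P[(np.hypot(P[:,0]-.587,P[:,1]+.275)<.085)]
for lo,hi in((.055,.1),(.004,.05)):
    k=q[(q[:,2]>lo)&(q[:,2]<hi)][:,:2].astype(np.float32)
    print(lo,len(k),cv2.minAreaRect(k),k.mean(0))
# top-edge points: fit two parallel bars by k-means
k=q[q[:,2]>.055][:,:2].astype(np.float32)
_,l,c=cv2.kmeans(k,2,None,(3,50,1e-6),10,cv2.KMEANS_PP_CENTERS)
e=c[0]-c[1]; e*=np.sign(e[0]); print("bars",c,"mid",c.mean(0),"sep",np.hypot(*e),"heading",np.arctan2(e[1],e[0]))
for i in(0,1):
    a=axis(k[l[:,0]==i]); print("bar dir",np.arctan2(a[1],a[0]))
E
```

```text
turner heading 0.18634834637477699 mid [0.5339 0.2515] len 0.29992011835401083
handle heading 0.21884190159948053 ends [0.389  0.2199] [0.6606 0.2803]
0.055 184 ((0.5894536972045898, -0.2771729528903961), (0.07839219272136688, 0.0980813056230545), 78.72177124023438) [ 0.5904 -0.2775]
0.004 989 ((0.5871886610984802, -0.27433693408966064), (0.1625497192144394, 0.16287699341773987), 67.43106079101562) [ 0.585  -0.2738]
bars [[ 0.6324 -0.2868]
 [ 0.5445 -0.2673]] mid [ 0.5884 -0.277 ] sep 0.08999097 heading -0.2175125
bar dir 1.3722263444910663
bar dir 1.3659159839234558
```

Emit:
apply_moves:
  increments:
    - {"wz": -1, "fingers": 0.7}
    - {"wz": -1, "fingers": 0.7}

```text
invalid input
```

```bash
python3 -c "
from h import *
o=telemetry.observe(); print(o['joints'],o['position'],o['ee_rot'],o['finger_gap'])"
```

```text
[-1.13697942e+00  3.13483432e-01 -4.70973538e-02  1.21020377e+00
 -2.59840329e-06  1.57079920e+00] [ 0.25219995 -0.54441772  0.2313106 ] [ 3.06796633e+00  6.76100041e-01 -8.08793821e-09] 0.08573993208052055
```

Emit:
apply_moves:
  increments:
    - {"dx": 0, "dy": 0, "dz": 0, "wx": 0, "wy": 0, "wz": -1, "fingers": 0.7}
    - {"dx": 0, "dy": 0, "dz": 0, "wx": 0, "wy": 0, "wz": -1, "fingers": 0.7}
  newtons: 40

```text
clock: 1.0
position: [0.2522, -0.5444, 0.2314]
ee_rot: [2.961, 1.049, 0.0]
wrist_force: [0.2, -0.0, -1.4]
finger_gap: 0.0604
```

```bash
cat > st.py <<'E'
from h import *
from scipy.spatial.transform import Rotation as Ro
import sys
np.set_printoptions(precision=4,suppress=True)
o=telemetry.observe(); M=Ro.from_rotvec(o['ee_rot']).as_matrix()
print(o['clock'],'q',o['joints'],'p',o['position'],'head',np.arctan2(M[1,0],M[0,0]),'z',M[:,2],'gap',o['finger_gap'],'F',o['wrist_force'])
if len(sys.argv)>1:
    t=np.array(list(map(float,sys.argv[1:4]))); d=M.T@(t-o['position'])
    h=(float(sys.argv[4])-np.arctan2(M[1,0],M[0,0])+np.pi)%(2*np.pi)-np.pi
    print('tool shift /0.05:',d/.05,'wz/0.12:',-h/.12, 'level wx,wy:',(M.T@np.cross(M[:,2],[0,0,-1]))/.12)
E
python3 st.py 0.534 0.25 0.2 3.342
```

```text
1.0 q [-1.137   0.3134 -0.0471  1.2102  0.      1.3235] p [ 0.2522 -0.5444  0.2314] head 0.6810813111591413 z [ 0.0001 -0.0001 -1.    ] gap 0.06038990143129884 F [ 0.1741 -0.0096 -1.3764]
tool shift /0.05: [14.3828 -8.7953  0.626 ] wz/0.12: -22.174322407007157 level wx,wy: [0.001  0.0002 0.    ]
```

Emit:
apply_moves:
  increments:
    - {"dx": 0.8, "dy": -0.49, "dz": 0, "wx": 0, "wy": 0, "wz": 0, "fingers": 0.7}
    - {"dx": 0.8, "dy": -0.49, "dz": 0, "wx": 0, "wy": 0, "wz": 0, "fingers": 0.7}
    - {"dx": 0.8, "dy": -0.49, "dz": 0, "wx": 0, "wy": 0, "wz": 0, "fingers": 0.7}
    - {"dx": 0.8, "dy": -0.49, "dz": 0, "wx": 0, "wy": 0, "wz": 0, "fingers": 0.7}
    - {"dx": 0.8, "dy": -0.49, "dz": 0, "wx": 0, "wy": 0, "wz": 0, "fingers": 0.7}
    - {"dx": 0.8, "dy": -0.49, "dz": 0, "wx": 0, "wy": 0, "wz": 0, "fingers": 0.7}
    - {"dx": 0.8, "dy": -0.49, "dz": 0, "wx": 0, "wy": 0, "wz": 0, "fingers": 0.7}
    - {"dx": 0.8, "dy": -0.49, "dz": 0, "wx": 0, "wy": 0, "wz": 0, "fingers": 0.7}
    - {"dx": 0.8, "dy": -0.49, "dz": 0, "wx": 0, "wy": 0, "wz": 0, "fingers": 0.7}
    - {"dx": 0.8, "dy": -0.49, "dz": 0, "wx": 0, "wy": 0, "wz": 0, "fingers": 0.7}

```text
clock: 2.0
position: [0.4126, -0.0928, 0.2309]
ee_rot: [2.96, 1.034, 0.007]
wrist_force: [0.8, -0.2, 0.7]
finger_gap: 0.0596
```

```bash
python3 st.py 0.534 0.25 0.2 3.342
```

```text
2.0 q [-0.2191 -0.0262 -0.4457  1.1445 -0.0027  2.2504] p [ 0.4126 -0.0928  0.2309] head 0.6720791849687753 z [ 0.0061 -0.0041 -1.    ] gap 0.059558285271197726 F [ 0.8041 -0.1575  0.6944]
tool shift /0.05: [ 6.1671 -3.8586  0.6034] wz/0.12: -22.249340125260208 level wx,wy: [ 0.0585 -0.018   0.    ]
```

Emit:
apply_moves:
  increments:
    - {"dx": 0.78, "dy": -0.49, "dz": 0.07, "wx": 0, "wy": 0, "wz": 0, "fingers": 0.7}
    - {"dx": 0.78, "dy": -0.49, "dz": 0.07, "wx": 0, "wy": 0, "wz": 0, "fingers": 0.7}
    - {"dx": 0.78, "dy": -0.49, "dz": 0.07, "wx": 0, "wy": 0, "wz": 0, "fingers": 0.7}
    - {"dx": 0.78, "dy": -0.49, "dz": 0.07, "wx": 0, "wy": 0, "wz": 0, "fingers": 0.7}
    - {"dx": 0.78, "dy": -0.49, "dz": 0.07, "wx": 0, "wy": 0, "wz": 0, "fingers": 0.7}
    - {"dx": 0.78, "dy": -0.49, "dz": 0.07, "wx": 0, "wy": 0, "wz": 0, "fingers": 0.7}
    - {"dx": 0.78, "dy": -0.49, "dz": 0.07, "wx": 0, "wy": 0, "wz": 0, "fingers": 0.7}
    - {"dx": 0.78, "dy": -0.49, "dz": 0.07, "wx": 0, "wy": 0, "wz": 0, "fingers": 0.7}
    - {"dx": 0, "dy": 0, "dz": 0, "wx": 0, "wy": 0, "wz": -1, "fingers": 0.7}
    - {"dx": 0, "dy": 0, "dz": 0, "wx": 0, "wy": 0, "wz": -1, "fingers": 0.7}

```text
clock: 3.0
position: [0.5396, 0.2782, 0.2027]
ee_rot: [2.801, 1.402, 0.018]
wrist_force: [-0.0, -1.4, -0.2]
finger_gap: 0.0595
```

Emit:
apply_moves:
  increments:
    - {"dx": 0, "dy": 0, "dz": 0, "wx": 0, "wy": 0, "wz": -1, "fingers": 0.7}
    - {"dx": 0, "dy": 0, "dz": 0, "wx": 0, "wy": 0, "wz": -1, "fingers": 0.7}
    - {"dx": 0, "dy": 0, "dz": 0, "wx": 0, "wy": 0, "wz": -1, "fingers": 0.7}
    - {"dx": 0, "dy": 0, "dz": 0, "wx": 0, "wy": 0, "wz": -1, "fingers": 0.7}
    - {"dx": 0, "dy": 0, "dz": 0, "wx": 0, "wy": 0, "wz": -1, "fingers": 0.7}
    - {"dx": 0, "dy": 0, "dz": 0, "wx": 0, "wy": 0, "wz": -1, "fingers": 0.7}
    - {"dx": 0, "dy": 0, "dz": 0, "wx": 0, "wy": 0, "wz": -1, "fingers": 0.7}
    - {"dx": 0, "dy": 0, "dz": 0, "wx": 0, "wy": 0, "wz": -1, "fingers": 0.7}
    - {"dx": 0, "dy": 0, "dz": 0, "wx": 0, "wy": 0, "wz": -1, "fingers": 0.7}
    - {"dx": 0, "dy": 0, "dz": 0, "wx": 0, "wy": 0, "wz": -1, "fingers": 0.7}

```text
clock: 4.0
position: [0.5394, 0.2801, 0.2018]
ee_rot: [1.443, 2.775, 0.005]
wrist_force: [-1.1, 0.1, -0.9]
finger_gap: 0.0595
```

Emit:
apply_moves:
  increments:
    - {"dx": 0, "dy": 0, "dz": 0, "wx": 0, "wy": 0, "wz": -1, "fingers": 0.7}
    - {"dx": 0, "dy": 0, "dz": 0, "wx": 0, "wy": 0, "wz": -1, "fingers": 0.7}
    - {"dx": 0, "dy": 0, "dz": 0, "wx": 0, "wy": 0, "wz": -1, "fingers": 0.7}
    - {"dx": 0, "dy": 0, "dz": 0, "wx": 0, "wy": 0, "wz": -1, "fingers": 0.7}
    - {"dx": 0, "dy": 0, "dz": 0, "wx": 0, "wy": 0, "wz": -1, "fingers": 0.7}
    - {"dx": 0, "dy": 0, "dz": 0, "wx": 0, "wy": 0, "wz": -1, "fingers": 0.7}
    - {"dx": 0, "dy": 0, "dz": 0, "wx": 0, "wy": 0, "wz": -1, "fingers": 0.7}
    - {"dx": 0, "dy": 0, "dz": 0, "wx": 0, "wy": 0, "wz": -1, "fingers": 0.7}
    - {"dx": 0, "dy": 0, "dz": 0, "wx": 0, "wy": 0, "wz": -1, "fingers": 0.7}
    - {"dx": 0, "dy": 0, "dz": 0, "wx": 0, "wy": 0, "wz": -1, "fingers": 0.7}

```text
clock: 5.0
position: [0.5394, 0.2801, 0.2019]
ee_rot: [-0.456, 3.095, -0.008]
wrist_force: [0.2, 0.7, 0.2]
finger_gap: 0.0597
```

```bash
cat > w.py <<'E'
from m import *
import sys
s=snapshot("wrist"); cv2.imwrite(sys.argv[1],s["frame"])
for d in pinpoint("wrist","turner_mid")[:2]: print("pin",d["confidence"],world(s,d["point"]))
for d in silhouettes("wrist","turner_mid")[:1]:
    P=np.array([pix2w(s,u,v,0.012)[:2] for v,u in np.argwhere(d["mask"])]); a=axis(P); a*=np.sign(a[0])
    print("mask heading",np.arctan2(a[1],a[0]),P.mean(0))
    dk=d["mask"]&(s["frame"].max(2)<70)
    H=np.array([pix2w(s,u,v,0.02)[:2] for v,u in np.argwhere(dk)]); a=axis(H);a*=np.sign(a[0]);t=(H-H.mean(0))@a
    e=H.mean(0)+a*t.max(); print("handle heading",np.arctan2(a[1],a[0]),"ends",H.mean(0)+a*t.min(),e,"mid",e-.02*a)
E
python3 w.py pics/w1.png; python3 st.py 0.534 0.25 0.2 3.342
```

```text
pin 0.85 [0.5368 0.2504 0.008 ]
mask heading 0.19968546216503755 [0.5505 0.2555]
handle heading 0.1983769813678087 ends [0.3887 0.2234] [0.6714 0.2802] mid [0.6518 0.2763]
5.15 q [ 0.484   0.3314 -0.0899  1.139  -0.0093  0.199 ] p [0.5394 0.2801 0.2019] head -2.8565732031214486 z [ 0.0137 -0.0033 -0.9999] gap 0.05932025722218887 F [ 0.2865 -0.2201 -0.0931]
tool shift /0.05: [ 0.2743 -0.5476  0.0387] wz/0.12: 0.7051008671511502 level wx,wy: [-0.0586  0.1017 -0.    ]
```

View pics/w1.png

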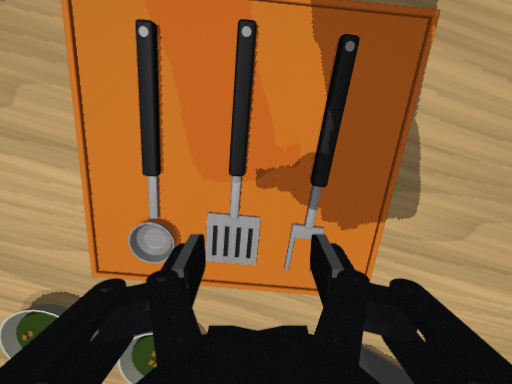

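The wrist view shows the turner in the middle, with its grip from (247,20) to (237,175) and the blade at (233,238). The fork is on the right and the spoon on the left, both well clear. The top and wrist views agree on mid ≈ (0.536, 0.251) and heading ≈ 0.20.

Emit:
apply_moves:
  increments:
    - {"dx": 0.23, "dy": -0.54, "dz": 0, "wx": -0.06, "wy": 0.1, "wz": 0, "fingers": 0.7}
    - {"dx": 0, "dy": 0, "dz": 0, "wx": 0, "wy": 0, "wz": 0.7, "fingers": 0.7}
    - {"dx": 0, "dy": 0, "dz": 1, "wx": 0, "wy": 0, "wz": 0, "fingers": 0.7}
    - {"dx": 0, "dy": 0, "dz": 1, "wx": 0, "wy": 0, "wz": 0, "fingers": 0.7}
    - {"dx": 0, "dy": 0, "dz": 0, "wx": 0, "wy": 0, "wz": 0, "fingers": 0.7}

```text
clock: 5.65
position: [0.5384, 0.2512, 0.1024]
ee_rot: [-0.285, 3.123, 0.004]
wrist_force: [-0.9, -0.6, -0.8]
finger_gap: 0.0598
```

```bash
python3 w.py pics/w2.png; python3 st.py 0.536 0.251 0.007 3.342
```

```text
pin 0.8 [0.538  0.2548 0.0115]
mask heading 0.1972668878593814 [0.5442 0.2541]
handle heading 0.2003630961751065 ends [0.3934 0.2235] [0.6604 0.2778] mid [0.6408 0.2738]
5.8 q [ 0.4365  0.3716 -0.2522  0.9293  0.0005  0.2529] p [0.5434 0.2536 0.1098] head -2.9580916120482987 z [ 0.0158  0.0079 -0.9998] gap 0.05930850996275675 F [0.4064 0.3602 0.0601]
tool shift /0.05: [ 0.1891 -0.0351  2.0537] wz/0.12: -0.14088587390593452 level wx,wy: [ 0.0406  0.1414 -0.    ]
```

Emit:
apply_moves:
  increments:
    - {"dx": 0.17, "dy": -0.03, "dz": 0.6, "wx": 0.04, "wy": 0.14, "wz": -0.14, "fingers": 0.7}
    - {"dx": 0, "dy": 0, "dz": 0.5, "wx": 0, "wy": 0, "wz": 0, "fingers": 0.7}
    - {"dx": 0, "dy": 0, "dz": 0.4, "wx": 0, "wy": 0, "wz": 0, "fingers": 0.7}
    - {"dx": 0, "dy": 0, "dz": 0.1, "wx": 0, "wy": 0, "wz": 0, "fingers": 0.7}
    - {"dx": 0, "dy": 0, "dz": 0, "wx": 0, "wy": 0, "wz": 0, "fingers": 0.7}

```text
clock: 6.3
position: [0.5475, 0.2569, 0.0436]
ee_rot: [-0.308, 3.104, 0.012]
wrist_force: [-0.3, 0.1, 0.9]
finger_gap: 0.0597
```

```bash
python3 st.py 0.536 0.251 0.007 3.342
```

```text
6.3 q [ 0.4388  0.4393 -0.3196  0.7882 -0.0001  0.2407] p [0.5475 0.2569 0.0436] head -2.9435415314700157 z [ 0.0214  0.01   -0.9997] gap 0.05969651535320311 F [-0.2824  0.0973  0.8728]
tool shift /0.05: [ 0.2661 -0.0753  0.7249] wz/0.12: -0.01963520242025396 level wx,wy: [ 0.0463  0.1913 -0.    ]
```

Emit:
apply_moves:
  increments:
    - {"dx": 0.25, "dy": -0.07, "dz": 0.25, "wx": 0.05, "wy": 0.2, "wz": 0, "fingers": 0.7}
    - {"dx": 0.03, "dy": 0, "dz": 0.2, "wx": 0, "wy": 0.03, "wz": 0, "fingers": 0.7}
    - {"dx": 0.03, "dy": 0, "dz": 0.15, "wx": 0, "wy": 0.03, "wz": 0, "fingers": 0.7}
    - {"dx": 0, "dy": 0, "dz": 0, "wx": 0, "wy": 0, "wz": 0, "fingers": 0.7}

```text
clock: 6.7
position: [0.5355, 0.2517, 0.016]
ee_rot: [0.309, -3.122, -0.0]
wrist_force: [-1.3, 0.2, 0.4]
finger_gap: 0.0598
```

```bash
python3 st.py 0.536 0.251 0.007 3.342
```

```text
6.7 q [ 0.4384  0.4693 -0.346   0.7591  0.0016  0.2409] p [0.5355 0.2517 0.016 ] head -2.9439948422728315 z [-0.004  -0.0001 -1.    ] gap 0.059761657842115824 F [-1.2678  0.2302  0.4066]
tool shift /0.05: [-0.0088 -0.0151  0.1809] wz/0.12: -0.023412792443711083 level wx,wy: [ 0.0058 -0.0326 -0.    ]
```

Emit:
apply_moves:
  increments:
    - {"dx": 0, "dy": 0, "dz": 0.13, "wx": 0, "wy": 0, "wz": 0, "fingers": 0.7}
    - {"dx": 0, "dy": 0, "dz": 0.07, "wx": 0, "wy": 0, "wz": 0, "fingers": 0.7}
    - {"dx": 0, "dy": 0, "dz": 0, "wx": 0, "wy": 0, "wz": 0, "fingers": 0.5}

```text
clock: 7.0
position: [0.5355, 0.2517, 0.0051]
ee_rot: [0.309, -3.122, -0.001]
wrist_force: [0.1, -0.3, -0.2]
finger_gap: 0.0466
```

```bash
python3 st.py 0.536 0.251 0.007 3.342
```

```text
7.0 q [ 0.4385  0.4824 -0.3549  0.7372  0.0016  0.241 ] p [0.5355 0.2517 0.0051] head -2.9440421059526893 z [-0.004  -0.0001 -1.    ] gap 0.0465929253051298 F [ 0.1076 -0.3165 -0.2248]
tool shift /0.05: [-0.007  -0.0163 -0.0374] wz/0.12: -0.023806656442519152 level wx,wy: [ 0.006 -0.033 -0.   ]
```

Emit:
apply_moves:
  increments:
    - {"dx": 0, "dy": 0, "dz": -0.03, "wx": 0, "wy": 0, "wz": 0, "fingers": 0.3}
    - {"dx": 0, "dy": 0, "dz": 0, "wx": 0, "wy": 0, "wz": 0, "fingers": 0.1}
    - {"dx": 0, "dy": 0, "dz": 0, "wx": 0, "wy": 0, "wz": 0, "fingers": 0.0}
    - {"dx": 0, "dy": 0, "dz": 0, "wx": 0, "wy": 0, "wz": 0, "fingers": 0.0}
    - {"dx": 0, "dy": 0, "dz": 0, "wx": 0, "wy": 0, "wz": 0, "fingers": 0.0}
  newtons: 60

```text
clock: 7.5
position: [0.5355, 0.2517, 0.0072]
ee_rot: [0.309, -3.122, -0.0]
wrist_force: [-0.2, -0.0, -2.6]
finger_gap: 0.0185
```

Emit:
apply_moves:
  increments:
    - {"dx": 0, "dy": 0, "dz": -0.4, "wx": 0, "wy": 0, "wz": 0, "fingers": 0.0}
    - {"dx": 0, "dy": 0, "dz": -0.7, "wx": 0, "wy": 0, "wz": 0, "fingers": 0.0}
    - {"dx": 0, "dy": 0, "dz": -0.8, "wx": 0, "wy": 0, "wz": 0, "fingers": 0.0}
    - {"dx": 0, "dy": 0, "dz": -0.8, "wx": 0, "wy": 0, "wz": 0, "fingers": 0.0}
    - {"dx": 0, "dy": 0, "dz": -0.4, "wx": 0, "wy": 0, "wz": 0, "fingers": 0.0}
    - {"dx": 0, "dy": 0, "dz": 0, "wx": 0, "wy": 0, "wz": 0, "fingers": 0.0}

```text
clock: 8.1
position: [0.5336, 0.2505, 0.1647]
ee_rot: [0.309, -3.116, 0.003]
wrist_force: [-0.5, 0.9, -1.6]
finger_gap: 0.0185
```

```bash
python3 st.py 0.588 -0.276 0.18 2.937; python3 - <<'E'
from h import *
s=snapshot("side"); cv2.imwrite("pics/s1.png",s["frame"])
for d in pinpoint("side","turner_mid"): print(d["confidence"],world(s,d["point"]))
E
```

```text
8.1 q [ 0.4381  0.3362 -0.1699  1.0752  0.0016  0.2406] p [0.5336 0.2505 0.1647] head -2.9440966024532633 z [-0.0102 -0.0031 -0.9999] gap 0.018517303519830507 F [-0.543   0.8732 -1.6384]
tool shift /0.05: [  1.0022 -10.5395  -0.2843] wz/0.12: 3.3507392060526886 level wx,wy: [-0.0083 -0.0883 -0.    ]
0.93 [0.53330162 0.2522599  0.16816295]
```

View pics/s1.png

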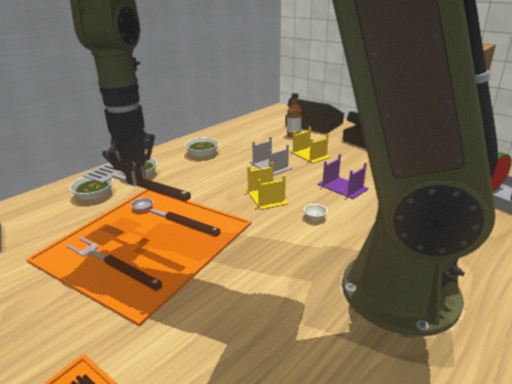

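The turner is gripped at its mid-length and hangs level, blade left (110,172) and handle right (165,188). The fork and spoon are undisturbed on the tray.

Emit:
apply_moves:
  increments:
    - {"dx": 0.04, "dy": -0.4, "dz": -0.1, "wx": 0, "wy": -0.05, "wz": 0, "fingers": 0.0}
    - {"dx": 0.08, "dy": -0.8, "dz": -0.1, "wx": 0, "wy": 0, "wz": 0, "fingers": 0.0}
    - {"dx": 0.08, "dy": -0.8, "dz": -0.1, "wx": 0, "wy": 0, "wz": 0, "fingers": 0.0}
    - {"dx": 0.08, "dy": -0.8, "dz": 0, "wx": 0, "wy": 0, "wz": 0, "fingers": 0.0}
    - {"dx": 0.08, "dy": -0.8, "dz": 0, "wx": 0, "wy": 0, "wz": 0, "fingers": 0.0}
    - {"dx": 0.08, "dy": -0.8, "dz": 0, "wx": 0, "wy": 0, "wz": 0, "fingers": 0.0}
    - {"dx": 0.08, "dy": -0.8, "dz": 0, "wx": 0, "wy": 0, "wz": 0, "fingers": 0.0}
    - {"dx": 0.08, "dy": -0.8, "dz": 0, "wx": 0, "wy": 0, "wz": 0, "fingers": 0.0}
    - {"dx": 0.08, "dy": -0.8, "dz": 0, "wx": 0, "wy": 0, "wz": 0, "fingers": 0.0}
    - {"dx": 0.08, "dy": -0.8, "dz": 0, "wx": 0, "wy": 0, "wz": 0, "fingers": 0.0}

```text
clock: 9.2
position: [0.5581, -0.1392, 0.1532]
ee_rot: [0.322, -3.083, -0.0]
wrist_force: [1.3, 0.0, -2.7]
finger_gap: 0.0185
```

```bash
python3 st.py 0.588 -0.276 0.18 2.937
```

```text
9.2 q [-0.2365  0.3427 -0.1891  1.0789 -0.0139 -0.4446] p [ 0.5581 -0.1392  0.1532] head -2.933089208373169 z [-0.0419 -0.0042 -0.9991] gap 0.018483101994883712 F [ 1.2763  0.0269 -2.7387]
tool shift /0.05: [ 0.0034 -2.7978 -0.5482] wz/0.12: 3.442467490053473 level wx,wy: [ 0.038  -0.3489  0.    ]
```

Emit:
apply_moves:
  increments:
    - {"dx": 0, "dy": -0.7, "dz": -0.2, "wx": 0.04, "wy": -0.35, "wz": 0, "fingers": 0.0}
    - {"dx": 0, "dy": -0.7, "dz": -0.1, "wx": 0, "wy": 0, "wz": 0, "fingers": 0.0}
    - {"dx": 0, "dy": -0.6, "dz": -0.1, "wx": 0, "wy": 0, "wz": 0, "fingers": 0.0}
    - {"dx": 0, "dy": -0.3, "dz": 0, "wx": 0, "wy": 0, "wz": 0.2, "fingers": 0.0}
    - {"dx": 0, "dy": 0, "dz": 0, "wx": 0, "wy": 0, "wz": 0.8, "fingers": 0.0}
    - {"dx": 0, "dy": 0, "dz": 0, "wx": 0, "wy": 0, "wz": 0.8, "fingers": 0.0}
    - {"dx": 0, "dy": 0, "dz": 0, "wx": 0, "wy": 0, "wz": 0.8, "fingers": 0.0}
    - {"dx": 0, "dy": 0, "dz": 0, "wx": 0, "wy": 0, "wz": 0.5, "fingers": 0.0}
    - {"dx": 0, "dy": 0, "dz": 0, "wx": 0, "wy": 0, "wz": 0, "fingers": 0.0}

```text
clock: 10.1
position: [0.5705, -0.2569, 0.1489]
ee_rot: [-0.295, -3.097, -0.016]
wrist_force: [0.4, 0.1, -2.0]
finger_gap: 0.0182
```

```bash
python3 st.py 0.588 -0.276 0.15 2.937; python3 - <<'E'
from m import *
for c in("wrist","side","top"):
    s=snapshot(c); cv2.imwrite(f"pics/{c}2.png",s["frame"])
    for n in("turner_mid","rest_mid"):
        for d in pinpoint(c,n)[:4]: print(c,n,round(d["confidence"],2),world(s,d["point"]))
E
```

```text
10.1 q [-0.4229  0.4305 -0.0701  1.1026 -0.0002 -0.2329] p [ 0.5705 -0.2569  0.1489] head 2.9516756694260975 z [-0.0297  0.0131 -0.9995] gap 0.01822193825267464 F [ 0.4028  0.1011 -2.0308]
tool shift /0.05: [-0.4142 -0.3096 -0.0369] wz/0.12: 0.1222972452174805 level wx,wy: [ 0.0604 -0.2634 -0.    ]
wrist turner_mid 0.82 [ 0.5739 -0.2578  0.1518]
wrist rest_mid 0.89 [ 0.5457 -0.4375  0.0685]
wrist rest_mid 0.88 [ 0.4645 -0.1093  0.0716]
wrist rest_mid 0.6 [ 0.5904 -0.2749  0.0679]
side turner_mid 0.84 [ 0.5699 -0.2558  0.1518]
side rest_mid 0.98 [ 0.5417 -0.438   0.0746]
side rest_mid 0.73 [ 0.5863 -0.2727  0.0685]
side rest_mid 0.58 [ 0.4596 -0.1076  0.0714]
top rest_mid 0.77 [ 0.4663 -0.108   0.0736]
top rest_mid 0.51 [ 0.5872 -0.2789  0.0721]
top rest_mid 0.51 [ 0.543  -0.4384  0.0685]
```

View pics/wrist2.png

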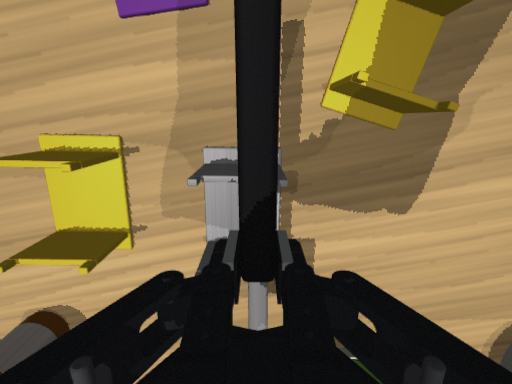

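The wrist view shows the turner's grip (258,150) parallel to the steel rest's base, with one bar at (238,180). The steel rest reads (0.588,-0.276) in all views. I'll centre, level and descend.

Emit:
apply_moves:
  increments:
    - {"dx": -0.41, "dy": -0.31, "dz": 0, "wx": 0.06, "wy": -0.26, "wz": 0.12, "fingers": 0.0}
    - {"dx": 0, "dy": 0, "dz": 0, "wx": 0, "wy": 0, "wz": 0, "fingers": 0.0}
    - {"dx": 0, "dy": 0, "dz": 0.3, "wx": 0, "wy": 0, "wz": 0, "fingers": 0.0}
    - {"dx": 0, "dy": 0, "dz": 0.3, "wx": 0, "wy": 0, "wz": 0, "fingers": 0.0}
    - {"dx": 0, "dy": 0, "dz": 0, "wx": 0, "wy": 0, "wz": 0, "fingers": 0.0}

```text
clock: 11.05
position: [0.5921, -0.28, 0.1215]
ee_rot: [0.32, 3.116, -0.006]
wrist_force: [-1.6, -0.1, -2.2]
finger_gap: 0.0182
```

```bash
python3 st.py 0.588 -0.276 0.073 2.937
```

```text
11.05 q [-0.4414  0.4656 -0.0809  1.014  -0.0005 -0.2365] p [ 0.5921 -0.28    0.1215] head 2.936671809125068 z [ 0.009  -0.0049 -0.9999] gap 0.018233197398343347 F [-1.5923 -0.0918 -2.176 ]
tool shift /0.05: [0.105  0.0642 0.9687] wz/0.12: -0.002734923957766385 level wx,wy: [-0.0245  0.082  -0.    ]
```

Emit:
apply_moves:
  increments:
    - {"dx": 0.1, "dy": 0.06, "dz": 0.25, "wx": -0.02, "wy": 0.08, "wz": 0, "fingers": 0.0}
    - {"dx": 0.02, "dy": 0, "dz": 0.25, "wx": 0, "wy": 0.03, "wz": 0, "fingers": 0.0}
    - {"dx": 0.02, "dy": 0, "dz": 0.15, "wx": 0, "wy": 0.03, "wz": 0, "fingers": 0.0}
    - {"dx": 0, "dy": 0, "dz": 0.05, "wx": 0, "wy": 0, "wz": 0, "fingers": 0.0}
    - {"dx": 0, "dy": 0, "dz": 0, "wx": 0, "wy": 0, "wz": 0, "fingers": 0.0}

```text
clock: 11.55
position: [0.5858, -0.2757, 0.0846]
ee_rot: [-0.321, -3.118, -0.0]
wrist_force: [1.0, 0.5, -1.7]
finger_gap: 0.0186
```

```bash
python3 st.py 0.588 -0.276 0.073 2.937
```

```text
11.55 q [-0.4387  0.4952 -0.124   0.9588 -0.0023 -0.2337] p [ 0.5858 -0.2757  0.0846] head 2.936538186550691 z [-0.0074  0.001  -1.    ] gap 0.018555337733312808 F [ 0.9681  0.5346 -1.7372]
tool shift /0.05: [-0.045   0.0034  0.2319] wz/0.12: -0.003848445410907046 level wx,wy: [-0.0045 -0.0623  0.    ]
```

Emit:
apply_moves:
  increments:
    - {"dx": -0.04, "dy": 0, "dz": 0.1, "wx": 0, "wy": -0.06, "wz": 0, "fingers": 0.0}
    - {"dx": 0, "dy": 0, "dz": 0.08, "wx": 0, "wy": 0, "wz": 0, "fingers": 0.0}
    - {"dx": 0, "dy": 0, "dz": 0.04, "wx": 0, "wy": 0, "wz": 0, "fingers": 0.0}
    - {"dx": 0, "dy": 0, "dz": 0, "wx": 0, "wy": 0, "wz": 0, "fingers": 0.0}

```text
clock: 11.95
position: [0.5887, -0.2765, 0.0736]
ee_rot: [0.321, 3.123, -0.002]
wrist_force: [0.7, 0.7, -2.3]
finger_gap: 0.0182
```

```bash
python3 st.py 0.588 -0.276 0.073 2.937;  python3 - <<'E'
from m import *
for c in("side",):
    s=snapshot(c); cv2.imwrite(f"pics/{c}3.png",cv2.resize(s["frame"][80:240,180:380],None,fx=3.5,fy=3.5,interpolation=2))
    for d in pinpoint(c,"turner_mid")[:2]: print(c,round(d["confidence"],2),world(s,d["point"]))
E
```

```text
11.95 q [-0.4389  0.502  -0.1402  0.9262 -0.0004 -0.2338] p [ 0.5887 -0.2765  0.0736] head 2.9365479950939326 z [ 0.0019 -0.0013 -1.    ] gap 0.01823534256970326 F [ 0.6723  0.6649 -2.2688]
tool shift /0.05: [0.0163 0.0067 0.0124] wz/0.12: -0.003766707550560226 level wx,wy: [-0.0077  0.0179  0.    ]
side 0.76 [ 0.5884 -0.2731  0.0746]
```

View pics/side3.png

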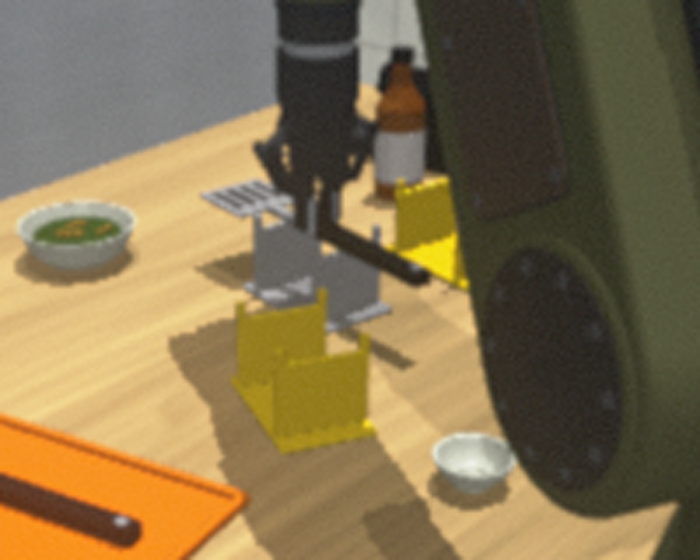

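The side crop shows the turner across both bars between the horns (bars at (285,250) and (350,285)), just above or touching them. There is no contact force yet, so I'll ease down until it touches.

Emit:
apply_moves:
  increments:
    - {"dx": 0.01, "dy": 0, "dz": 0.03, "wx": 0, "wy": 0.02, "wz": 0, "fingers": 0.0}
    - {"dx": 0, "dy": 0, "dz": 0, "wx": 0, "wy": 0, "wz": 0, "fingers": 0.0}

```text
clock: 12.25
position: [0.589, -0.2767, 0.0733]
ee_rot: [0.321, 3.124, -0.002]
wrist_force: [-0.4, -0.3, -2.5]
finger_gap: 0.0184
```

Emit:
apply_moves:
  increments:
    - {"dx": 0, "dy": 0, "dz": 0.03, "wx": 0, "wy": 0, "wz": 0, "fingers": 0.0}
    - {"dx": 0, "dy": 0, "dz": 0, "wx": 0, "wy": 0, "wz": 0, "fingers": 0.0}

```text
clock: 12.45
position: [0.5893, -0.2769, 0.0734]
ee_rot: [0.321, 3.123, -0.003]
wrist_force: [-0.4, -0.6, -1.7]
finger_gap: 0.0183
```

Emit:
apply_moves:
  increments:
    - {"dx": 0, "dy": 0, "dz": 0.05, "wx": 0, "wy": 0, "wz": 0, "fingers": 0.0}
    - {"dx": 0, "dy": 0, "dz": 0.05, "wx": 0, "wy": 0, "wz": 0, "fingers": 0.0}

```text
clock: 12.65
position: [0.5896, -0.277, 0.0728]
ee_rot: [0.321, 3.121, -0.004]
wrist_force: [-9.1, 3.6, 21.6]
finger_gap: 0.0182
```

```bash
python3 st.py 0.588 -0.276 0.073 2.937
```

```text
12.65 q [-0.4387  0.5024 -0.1417  0.9219 -0.001  -0.2337] p [ 0.5896 -0.277   0.0728] head 2.936612675350414 z [ 0.004 -0.003 -1.   ] gap 0.018238412138187225 F [-9.1451  3.6344 21.6359]
tool shift /0.05: [ 0.035   0.013  -0.0032] wz/0.12: -0.003227705413214969 level wx,wy: [-0.0175  0.0375 -0.    ]
```

Contact: 22 N upward at TCP z 0.0728, the height I expected. I'll relax, release and rise.

Emit:
apply_moves:
  increments:
    - {"dx": 0, "dy": 0, "dz": 0, "wx": 0, "wy": 0, "wz": 0, "fingers": 0.0}
    - {"dx": 0, "dy": 0, "dz": 0, "wx": 0, "wy": 0, "wz": 0, "fingers": 0.35}
    - {"dx": 0, "dy": 0, "dz": 0, "wx": 0, "wy": 0, "wz": 0, "fingers": 0.6}
    - {"dx": 0, "dy": 0, "dz": 0, "wx": 0, "wy": 0, "wz": 0, "fingers": 0.6}
    - {"dx": 0, "dy": 0, "dz": 0, "wx": 0, "wy": 0, "wz": 0, "fingers": 0.6}

```text
clock: 13.15
position: [0.5905, -0.2775, 0.0736]
ee_rot: [0.321, 3.119, -0.005]
wrist_force: [-0.9, 1.0, -0.2]
finger_gap: 0.0515
```

Emit:
apply_moves:
  increments:
    - {"dx": 0, "dy": 0, "dz": -0.2, "wx": 0, "wy": 0, "wz": 0, "fingers": 0.6}
    - {"dx": 0, "dy": 0, "dz": -0.4, "wx": 0, "wy": 0, "wz": 0, "fingers": 0.6}
    - {"dx": 0, "dy": 0, "dz": -0.6, "wx": 0, "wy": 0, "wz": 0, "fingers": 0.6}
    - {"dx": 0, "dy": 0, "dz": -0.7, "wx": 0, "wy": 0, "wz": 0, "fingers": 0.6}
    - {"dx": 0, "dy": 0, "dz": -0.7, "wx": 0, "wy": 0, "wz": 0, "fingers": 0.6}
    - {"dx": 0, "dy": 0, "dz": 0, "wx": 0, "wy": 0, "wz": 0, "fingers": 0.6}
    - {"dx": 0, "dy": 0, "dz": 0, "wx": 0, "wy": 0, "wz": 0, "fingers": 0.6}

```text
clock: 13.85
position: [0.589, -0.2766, 0.2102]
ee_rot: [0.321, 3.12, -0.004]
wrist_force: [-0.3, 1.0, -0.5]
finger_gap: 0.0511
```

```bash
python3 st.py; python3 w.py pics/w4.png; python3 - <<'E'
from m import *
for c in("side","top"):
    s=snapshot(c); cv2.imwrite(f"pics/{c}4.png",s["frame"])
    for n in("turner_mid","spoon_mid","fork_mid"):
        for d in pinpoint(c,n)[:2]: print(c,n,round(d["confidence"],2),world(s,d["point"]))
a=cv2.resize(cv2.imread("pics/side4.png")[80:240,180:380],(450,360),interpolation=2)
b=cv2.resize(cv2.imread("pics/w4.png"),(350,262)); b=cv2.copyMakeBorder(b,0,98,0,0,0)
cv2.imwrite("pics/f.png",np.hstack([a,b]))
E
```

```text
13.85 q [-0.4386  0.4135  0.047   1.1988 -0.001  -0.2335] p [ 0.589  -0.2766  0.2102] head 2.9365466050304585 z [ 0.0045 -0.0032 -1.    ] gap 0.051075286568241 F [-0.3228  1.0159 -0.4734]
pin 0.85 [ 0.5931 -0.2778  0.0764]
mask heading -0.20367632054711268 [ 0.6232 -0.283 ]
handle heading -0.20234915414468863 ends [ 0.4255 -0.2421] [ 0.7656 -0.3119] mid [ 0.746  -0.3079]
side turner_mid 0.74 [ 0.5883 -0.2761  0.0718]
side spoon_mid 0.71 [0.566  0.1487 0.014 ]
side fork_mid 0.63 [0.5169 0.3605 0.0111]
top spoon_mid 0.76 [0.5609 0.1512 0.0128]
top fork_mid 0.76 [0.5168 0.3555 0.0139]
```

View pics/f.png

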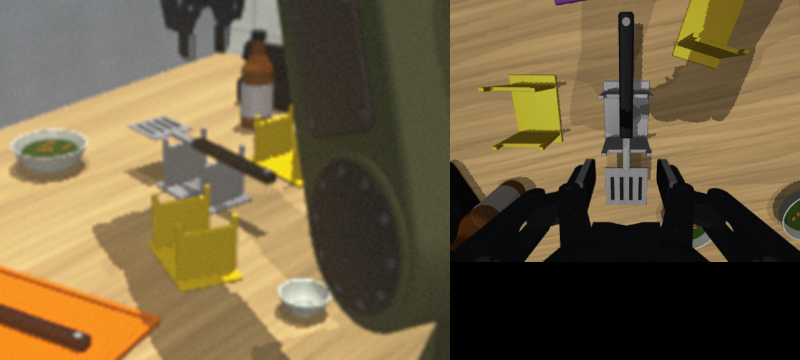

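The turner lies across both bars between the horns (left half about (200,155), right half (627,120)), released, with the gripper well clear. I'm handing it in.

```bash
python3 -c "
from rig import job
print(job.finish_job())"
```

```text
the job is handed in; nothing more can be done
None
```

The turner is lying across both bars of the steel rest, between the horns, released, and the job is handed in at about 14 s of the 38 s allowed. I gripped it at mid-length, carried it over level and lowered it until it touched (about 22 N on the wrist). Then I opened the fingers and rose to 0.21 m.

**Turner position:** its centre read (0.588, -0.276) from the side camera and (0.593, -0.278) from the wrist camera. I measured the rest's middle at about (0.588, -0.276), so it is within about 5 mm.

**Heading:** -0.203 rad, against about -0.205 for the rest, well inside the 0.22 rad allowed.

**Height:** the cameras put its centre at 0.072 m (side) and 0.076 m (wrist), 2 to 6 mm above the bar tops. The side reading is just under the 3 mm minimum. The contact height and the pictures show it seated on both bars, where its centre should be 8 mm above them, so I take that as camera error.

**Bystanders:** the spoon and fork read within about 5 mm of where they started, which is within the measuring error.

**Disagreements:** the top camera did not report the turner in the last check, and my estimate of its mid-point from the black handle was wrong because the dark threshold also took in the shaft and blade, so I ignored it. The first move call was refused as invalid input, and nothing moved.

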